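Hang the funnel cradle on the kitchen rail and slide it over the mug

ROBOT

A 7-joint arm with a two-finger parallel gripper is mounted at the origin on the work surface. World frame = base frame: x ahead of the robot, y to its left, z up, the work surface at z = 0. Lengths are in m, angles in rad, forces in N, time in s.
With the tool pointing down it reaches from about 0.4 to 0.85 m from the base axis. Payload 10.4 kg.
Tool frame: the origin (TCP) lies between the finger pads; the fingertips stand 11 mm ahead of it and the grasp point (between the pads) lies 8 mm behind it; z points along the fingers, y is the line along which they close (so a half turn about z gives the same grasp; the last joint's range is limited). The gripper opens to 85 mm and grips with 20 to 120 N. Pads are 22 mm wide; open, the fingers measure 114 mm over their backs; the gripper's body (76 mm by 85 mm) begins 54 mm behind the grasp point. The pads swing forward as they close: fully open they stand 13 mm farther back than shut.
Start: joints at [-1.202, 0.332, -0.065, 1.46, 0.022, 1.35, -0.088], TCP at [0.239, 0.578, 0.242] pointing down, gripper open.
Joint ranges: [-2.6, 2.6], [-0.5, 2.12], [-1.47, 1.34], [0.16, 2.42], [-1.27, 4.41], [0.06, 2.06], [-2.6, 2.6]. Speed limits (rad/s): [2.22, 2.22, 2.79, 2.79, 3.14, 3.14, 3.14].

INTERFACE

Orientations are given as a unit quaternion [w, x, y, z].
In Python, from station import bot, vision gives the robot as it stands. The module is installed in compiled form; this text tells all that it offers.
- The arm moves only by the tool apply_moves, never from a script. Its argument "commands" is a list of rows, each a list of 7 numbers: the closure, from -1 (fully open) to 1 (shut), then the shift along the tool's x, y, z in m, then the turn, a rotation vector about the tool's x, y, z in degrees. A call has 1 to 20 rows; each row shifts and turns the commanded pose from where the row before left it, along the tool's axes as they then stand; what a row does not reach is not made up. A row lasts 1/12 s, in which the tool goes at most 41.7 mm and 7.16 degrees, less where a joint would pass 70% of its speed; a pose out of reach is approached as far as the arm can. A call is refused whole if a number of a shift passes 0.0417 or a number of a turn 7.16, either way. A call with a gripper value outside its range is refused whole. The fingers move at their own pace and stop on an object; "newtons" is the grip in N (left out, the last holds). Time passes only in rows, so rows that do not move let the fingers close. It gives the time, the measured TCP pose, the force, the opening and the grip force at its end, in the units of the state.
- bot.get_state(): the state, without advancing time (a new reading comes with each control period).
- vision.camera(name): name is "scene" or "top"; returns a dict with "frame" (384x512x3 uint8, red, green, blue), "fx", "fy", "cx", "cy" (pixels), "distortion" ([k1, k2, p1, p2, k3] as OpenCV has them; the pictures are not rectified), "camera_from_world" (4x4, takes a point from world to camera coordinates). Camera axes: x right, y up, looking along -z (the intrinsics and any distortion apply to the point x, -y, -z); pixel columns grow to the right and rows downward; lengths in m; the calibration is good to about 2 mm. A picture is of the moment at which its call begins. There is no depth.
- bot.close_job(): hands the job in; it is judged then, once.
The state is a dict: "time_s": time; "q": joint angles; "joint_vel": joint speeds; "joint_efforts": joint torques, N m; "position": TCP position; "orientation": TCP orientation; "force": force on the tool from outside, world axes, zero at the start; "ft_torque": the same for the moment, N m; "width": finger opening in m; "grasp_force": force on a finger pad.
Only numpy, scipy, OpenCV 4.12 (cv2) and the standard library are available. Lean on these libraries where they do the work, as an engineer would, in place of code of your own. Each camera call takes 0.05 s, during which the arm holds its last target. There are 200 camera calls.

TASK

Pick up the funnel cradle from the trivet and hook it over the upper rail at the end away from the enamel mug (above the glass shaker), and let go of it there. Then slide it along the rail, keeping both hooks on, until the blue funnel's spout is centred over the mug's mouth, and leave it hanging still. Leave the mug and the glass shaker standing where they are.

Things in the scene. Friction and masses are not known exactly. Their poses are not given: they have to be found in the camera images.
- cradle: Loose plywood funnel cradle, 116 mm wide (y), 0.3 kg, standing on the trivet. Origin: level of its feet's underside, middle line; x to its back (hook side), z up. Sizes in mm: back plate x 40 to 46, z 0 to 120; side panels with flat outer faces at y +-58, x -53 to 40, z 54 to 96; blue funnel fixed at x -6, mouth 88 across at z 112; legs at x -48. The orange grip block and two hooks are on top.
- grip (a point): Point to pinch in the cradle's orange grip block (cradle x 36, y 0, z 155 mm), fingers closing along the cradle's y. The block spans cradle x 26 to 46, y -12 to 12 (24 mm wide), z 117 to 180. Axes as the cradle's.
- hook (a point): Midway between the cradle's two steel hooks (each 14 mm wide, at y +-46), level with their undersides: cradle x 64, y 0, z 114 mm; it lies on top of the rail when hung. Hook tops z 120; tails' inner faces x 70, flaring out to about x 79 at the lower end, z 84. The slot for the rail is x 46 to 70, open downwards. Axes as the cradle's.
- spout (a point): Centre of the funnel spout's lower end (cradle x -6, y 0, z 12 mm); the spout is 18 mm across. When hung it is about 65 mm to the robot side of the upper rail, about 0.12 m high.
- stand: Fixed steel rail stand. Origin on the worktop under the middle of the upper rail; y along the rails, x away from the robot. Posts (18 mm) with 22 mm balls at y +-240. Lower rest bar: 10 mm round, axis x -8, z 137 mm; the hung cradle's back plate leans on its robot side (front at x -13), about 4 degrees off upright. Hang the cradle with its axes turned like the stand's.
- rail_mid (a point): Middle of the upper rail, on its axis, 215 mm above the worktop. The rail is a 12 mm round steel bar, 480 mm long; y runs along it. Hook tails go behind it (+x).
- mug: White enamel mug, 80 mm tall, 82 mm outer diameter, with a handle to its own +y, standing on the worktop under one half of the rail (either half), on the robot side of it. Origin at the centre of its underside.
- mug_rim (a point): Centre of the mug's mouth, 80 mm above the worktop; the mouth is about 76 mm across.
- shaker: Green glass shaker with steel cap, 54 mm across, 85 mm tall, standing on the worktop under the other half of the rail. Origin at the centre of its underside.
- trivet: Fixed round wooden trivet, 170 mm across, 12 mm thick, in front of the rail. Origin at the centre of its underside.
Not all that is in view belongs to the job. What is shaped like the cradle but green or turquoise is not meant.

How it is judged:
On the way, in this order (a step that is already met when the one before it is completed fails the run):
1. the cradle hangs on the rail by both hooks, let go, with the spout more than 120 mm from the mug's centre (z of hook in the frame of stand between 0.211 and 0.229 m and x of hook in the frame of stand between -0.018 and 0.018 m and y of hook in the frame of stand between -0.2 and 0.2 m and angle between cradle's own z axis and vertical below 0.17 rad and angle between the y axis of cradle and the y axis of stand, either way round below 0.2 rad and horizontal distance between spout and mug_rim above 0.12 m and contact force between cradle and the arm below 0.1 N and contact force between cradle and the fingers below 0.1 N and linear speed of cradle below 0.05 m/s), for 0.2 s.
2. still hanging on the rail, the cradle has come within 90 mm of the mug but not yet within 40 mm (z of hook in the frame of stand between 0.211 and 0.229 m and x of hook in the frame of stand between -0.018 and 0.018 m and y of hook in the frame of stand between -0.2 and 0.2 m and angle between cradle's own z axis and vertical below 0.17 rad and angle between the y axis of cradle and the y axis of stand, either way round below 0.2 rad and horizontal distance between spout and mug_rim between 0.04 and 0.09 m), for 0.02 s.
3. still hanging, the spout is over the mug's mouth (within 20 mm of its centre) (z of hook in the frame of stand between 0.211 and 0.229 m and x of hook in the frame of stand between -0.018 and 0.018 m and y of hook in the frame of stand between -0.2 and 0.2 m and angle between cradle's own z axis and vertical below 0.17 rad and angle between the y axis of cradle and the y axis of stand, either way round below 0.2 rad and horizontal distance between spout and mug_rim below 0.02 m), for 0.1 s.
At the end, for the whole second after the job is handed in: Cradle at rest, hooked on the upper rail (hook point within 18 mm of the rail, 211 to 229 mm high, within 200 mm of mid-rail; tilt under 0.17 rad, turned under 0.2 rad), spout within 20 mm horizontally of the mug mouth centre; mug and shaker upright, moved under 15 mm (all of step 3 and linear speed of cradle below 0.02 m/s and distance of each of mug, shaker from where it was at the start of the episode below 0.015 m and angle between each of mug, shaker's own z axis and vertical below 0.1 rad); the robot touches nothing.
It fails at once if the mug is shifted more than 20 mm or tipped (distance of mug from where it was at the start of the episode above 0.02 m or angle between mug's own z axis and vertical above 0.3 rad).
It fails at once if the glass shaker is shifted more than 20 mm or tipped (distance of shaker from where it was at the start of the episode above 0.02 m or angle between shaker's own z axis and vertical above 0.3 rad).
It also fails if it takes over 58 s, if anything falls off the work surface, if the arm or the gripper's body presses on something with over 40 N, if the wrist force passes 120 N, or if a joint passes its speed limit or range.

## Working session

There is one attempt and no reset: what is moved stays moved. The work goes in short steps, Python scripts to look and compute and a tool call to move; the robot and the scene stay as the last step left them, time stands still between calls to the robot, and variables do not carry over. Pictures are saved under pics/ and viewed, at most 10 in all, crops included, and the job is handed in when it is done.

Besides the shell and the picture viewer there is one more tool, called after "Request:" in YAML: its name, and indented under it one key for each argument. apply_moves: Moves the arm, as the interface text tells. Its arguments: {"type":"object","properties":{"commands":{"type":"array"},"newtons":{"type":"number"}},"required":["commands"]}

```bash
mkdir -p pics
cat > h.py <<'E'
import numpy as np, cv2, json
from station import bot, vision
def grab(n):
    c=vision.camera(n); c['K']=np.array([[c['fx'],0,c['cx']],[0,c['fy'],c['cy']],[0,0,1.]]); c['d']=np.array(c['distortion'],float)
    c['T']=np.array(c['camera_from_world']); c['frame']=np.array(c['frame']); return c
F=np.diag([1,-1,-1.])
def ray(c,uv):
    p=cv2.undistortPoints(np.array(uv,float).reshape(-1,1,2),c['K'],c['d']).reshape(-1,2)
    d=np.c_[p,np.ones(len(p))]@F@c['T'][:3,:3]   # camera->world
    o=-c['T'][:3,:3].T@c['T'][:3,3]
    return o,d/np.linalg.norm(d,axis=1)[:,None]
def onz(c,uv,z):
    o,d=ray(c,uv); return o+d*((z-o[2])/d[:,2])[:,None]
def tri(c1,u1,c2,u2):
    o1,d1=ray(c1,u1);o2,d2=ray(c2,u2);d1=d1[0];d2=d2[0]
    s=np.linalg.lstsq(np.c_[d1,-d2],o2-o1,rcond=None)[0]
    a=o1+s[0]*d1;b=o2+s[1]*d2
    return (a+b)/2,np.linalg.norm(a-b)
def proj(c,P):
    P=np.atleast_2d(P)@c['T'][:3,:3].T+c['T'][:3,3]; P=P@F
    return cv2.projectPoints(P,np.zeros(3),np.zeros(3),c['K'],c['d'])[0].reshape(-1,2)
def save(n,im,s=1): cv2.imwrite('pics/'+n,cv2.cvtColor(cv2.resize(im,None,fx=s,fy=s,interpolation=cv2.INTER_CUBIC),cv2.COLOR_RGB2BGR))
E
python3 - <<'E'
from h import *
for n in('scene','top'):
    c=grab(n); save(n+'0.png',c['frame'],1.5); print(n,c['fx'],c['d'],ray(c,[256,192]))
s=bot.get_state(); print(s['position'],s['orientation'],s['width'],s['force'],s['time_s'])
E
```

```text
scene 420.30611132794667 [-0.01126254  0.          0.          0.          0.        ] (array([ 1.11847487, -0.27626802,  0.92152018]), array([[-0.60674604,  0.26679309, -0.74878614]]))
top 434.5753593221928 [-0.01669961  0.          0.          0.          0.        ] (array([ 0.43271518, -0.02992125,  1.27602231]), array([[ 0.04274785, -0.04024247, -0.99827509]]))
[0.23854854 0.57736549 0.24162627] [-7.29788850e-05  1.94621593e-01  9.80878218e-01 -5.93561942e-04] 0.0857046684466164 [-1.29301029  0.52930263 -0.73350043] 0.1
```

View pics/scene0.png

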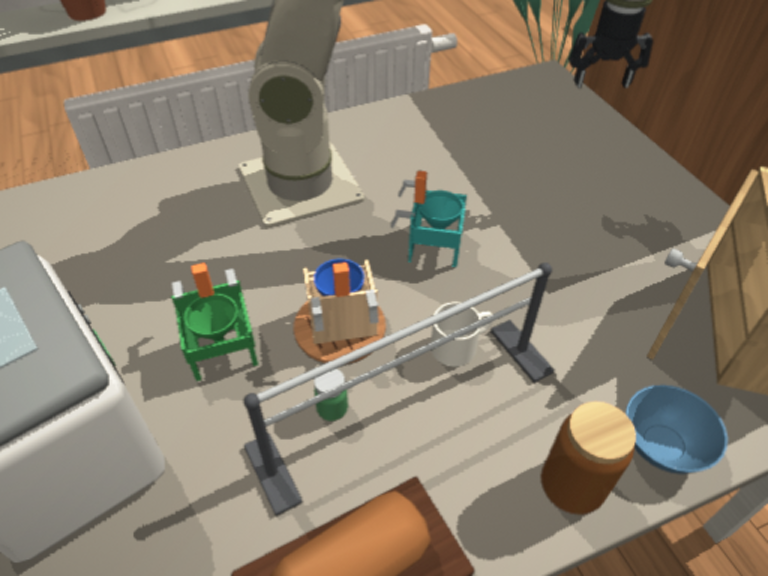

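View pics/top0.png

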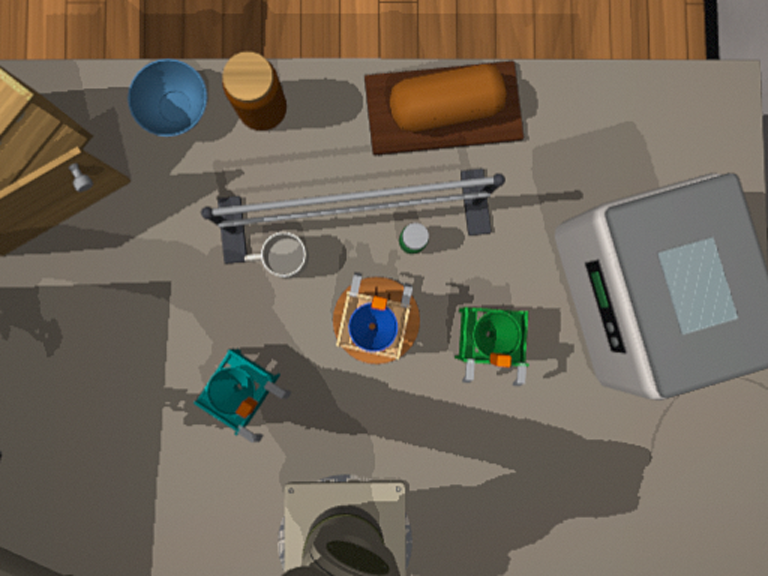

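The top view shows three cradle-like things, in shown pixels (native is these divided by 1.5): green at (495,335), turquoise at (237,390), and plywood with a blue funnel on the trivet at (375,318). The plywood one fits: blue funnel, wood, standing on the trivet. The mug is at (284,254) on the left (+y), the shaker at (414,238), and the rail balls at (208,213) and (499,180). I'll confirm the choice in enlarged crops.

Run:
```python
from h import *
for n,(x0,y0,w,h,s) in dict(top=(128,110,216,140,3.7),scene=(155,165,220,170,3.5)).items():
    c=grab(n); save(n+'1.png',c['frame'][y0:y0+h,x0:x0+w],s)
    hsv=cv2.cvtColor(c['frame'],cv2.COLOR_RGB2HSV)
    for nm,lo,hi in(('orange',(3,190,120),(14,255,255)),('blue',(108,150,60),(125,255,255))):
        m=cv2.inRange(hsv,lo,hi); k,_,st,ce=cv2.connectedComponentsWithStats(m)
        for i in range(1,k):
            if st[i,4]>40: print(n,nm,st[i],ce[i].round(1))
```

```text
top orange [291  48  13  19  47] [297.   56.6]
top orange [273  51  13  17  46] [277.6  57. ]
top orange [318  60  13  11  51] [324.9  64.6]
top orange [288  63  35  14 127] [303.6  69.6]
top orange [327 236  14   8  46] [331.1 238.9]
top orange [158 268   9  10  54] [162.2 272.8]
top blue [233 203  32  31 704] [248.3 218.4]
scene blue [210 173  21  23 219] [216.7 184.8]
scene blue [232 174  10  20 130] [236.8 184. ]
```

View pics/top1.png

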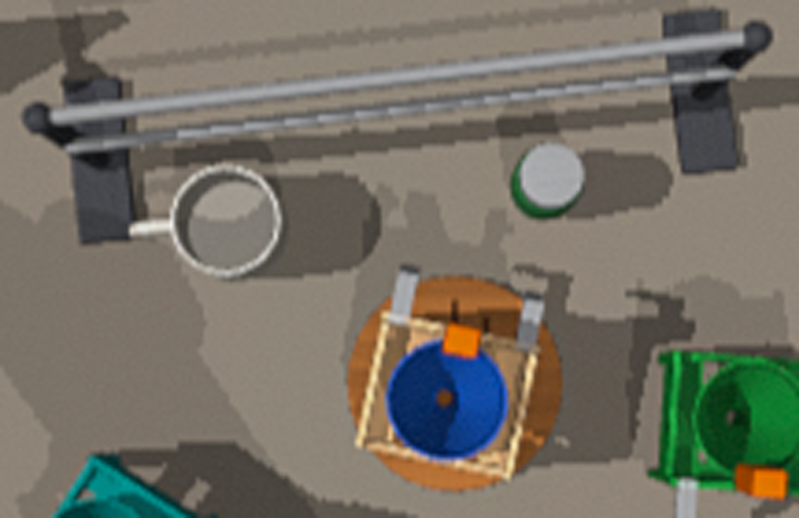

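View pics/scene1.png

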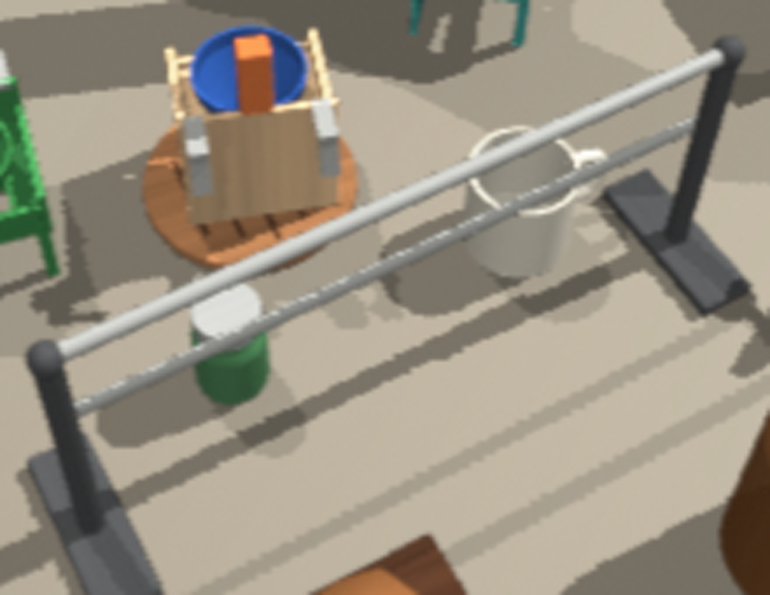

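The crops confirm it: wooden sides, blue funnel, orange block at top-crop (462,340), and steel hooks at (405,290) and (530,318) pointing away from the robot towards the rail. Now I'll measure from both views.

Run:
```python
from h import *
t=grab('top');s=grab('scene')
T=lambda x,y:[x/3.7+128-.36,y/3.7+110-.36]
S=lambda x,y:[x/3.5+155-.36,y/3.5+165-.36]
P={}
for n,a,b in (('ballL',(37,118),(730,48)),('ballR',(757,38),(45,358)),('mugrim',(227,221),(523,170)),('cap',(552,175),(227,310)),('funnel',(446,400),(249,71)),
  ('blkTopFarL',(452,324),(269,53)),('blkTopFarR',(482,329),(239,55)),('hookL',(398,318),(322,103)),('hookR',(526,345),(192,122))):
    p,e=tri(t,T(*a),s,S(*b)); P[n]=p; print(n,p.round(4),'gap',round(e,4))
d=P['ballL']-P['ballR'];print('rail len',np.linalg.norm(d),'yaw',np.degrees(np.arctan2(-d[0],d[1])))
hsv=cv2.cvtColor(t['frame'],cv2.COLOR_RGB2HSV)
def ell(m,box):
    k=np.zeros_like(m);x,y,w,h=box;k[y:y+h,x:x+w]=m[y:y+h,x:x+w]
    c=max(cv2.findContours(k,cv2.RETR_EXTERNAL,cv2.CHAIN_APPROX_NONE)[0],key=cv2.contourArea); return cv2.convexHull(c)
b=cv2.inRange(hsv,(105,110,30),(128,255,255)); e=cv2.fitEllipse(ell(b,(225,195,50,50))); print('funnel ell',e,onz(t,e[0],.124))
# ray-based radius
m=cv2.inRange(hsv,(0,0,150),(180,45,255)); save('m.png',cv2.merge([m]*3))
o=cv2.inRange(hsv,(2,150,80),(18,255,255));k=np.zeros_like(o);k[190:212,240:265]=o[190:212,240:265];print((k[192:210,244:262]>0).astype(int))
c=ell(o,(240,190,25,22));print('block top contour',cv2.minAreaRect(c), )
# edges of plywood frame rear-left/right and front corners (z~.108)
for q in((386,315),(538,348),(361,443),(510,476)): print(q,onz(t,T(*q),.108)[0].round(4))
```

```text
ballL [0.6043 0.2172 0.2166] gap 0.003
ballR [ 0.6562 -0.2617  0.2136] gap 0.0037
mugrim [0.5486 0.1079 0.0772] gap 0.0033
cap [ 0.5812 -0.1348  0.0813] gap 0.0039
funnel [ 0.4143 -0.0539  0.1185] gap 0.0027
blkTopFarL [ 0.467  -0.0562  0.1905] gap 0.004
blkTopFarR [ 0.4633 -0.0764  0.1934] gap 0.0039
hookL [ 0.4733 -0.0198  0.1293] gap 0.003
hookR [ 0.4532 -0.1111  0.1284] gap 0.0027
rail len 0.48164739216703945 yaw 6.187501816772785
funnel ell ((248.2888946533203, 217.72268676757812), (31.867399215698242, 32.703590393066406), 104.16412353515625) [[ 0.41404907 -0.05534422  0.124     ]]
[[1 1 1 1 1 1 1 1 1 1 1 1 1 1 1 1 1 1]
 [1 1 1 1 1 1 1 1 1 1 1 1 1 1 1 1 1 1]
 [1 1 1 1 1 1 0 0 1 1 1 1 1 1 1 1 1 1]
 [1 1 1 1 1 1 0 0 1 1 1 1 1 1 1 0 1 1]
 [0 0 0 1 1 1 0 0 1 1 1 1 1 1 0 0 1 1]
 [0 0 0 0 0 1 1 1 1 1 1 1 1 1 0 0 1 1]
 [0 0 0 0 0 1 1 1 1 1 1 1 1 1 0 0 1 1]
 [0 0 0 0 1 1 1 1 1 1 1 1 1 1 1 0 1 1]
 [0 0 0 0 1 1 1 1 1 1 1 1 1 1 0 0 0 0]
 [0 0 0 0 1 1 1 1 1 1 1 1 1 1 0 0 0 0]
 [0 0 0 0 1 1 1 1 1 1 1 1 1 1 0 0 0 0]
 [0 0 0 0 1 1 1 1 1 1 1 1 1 1 0 0 0 0]
 [0 0 0 0 1 1 1 1 1 1 1 1 1 0 0 0 0 0]
 [0 0 0 0 0 0 1 1 1 1 1 1 1 0 0 0 0 0]
 [0 0 0 0 0 0 0 0 0 0 1 0 0 0 0 0 0 0]
 [0 0 0 0 0 0 0 0 0 0 0 0 0 0 0 0 0 0]
 [0 0 0 0 0 0 0 0 0 0 0 0 0 0 0 0 0 0]
 [0 0 0 0 0 0 0 0 0 0 0 0 0 0 0 0 0 0]]
block top contour ((252.0, 198.0), (16.0, 24.0), 90.0)
(386, 315) [ 0.4757 -0.0123  0.108 ]
(538, 348) [ 0.4509 -0.1226  0.108 ]
(361, 443) [0.3832 0.0064 0.108 ]
(510, 476) [ 0.3584 -0.1013  0.108 ]
```

Measured points, in m, consistent with the stated heights and sizes:

| Point | Measured | Check |
|---|---|---|
| Rail middle | (0.630, -0.022, 0.215), stand yaw +6.2° | ball spacing 0.482 |
| Cradle yaw | -12.6° | frame edges and hooks agree to within about 1° |
| Grip | (0.455, -0.064, 0.167) | block top at 0.192 |
| Mug rim | (0.549, 0.108), stand y +0.138, x -0.067 | height 0.077 |
| Shaker | stand y -0.107 | height 0.081 |

Next I move above the grip.

Request:
apply_moves:
  commands:
    - [-1, -0.0247, -0.0283, -0.001, 0, 0, 0]
    - [-1, -0.0247, -0.0283, -0.001, 0, 0, 0]
    - [-1, -0.0247, -0.0283, -0.001, 0, 0, 0]
    - [-1, -0.0247, -0.0283, -0.001, 0, 0, 0]
    - [-1, -0.0247, -0.0283, -0.001, 0, 0, 0]
    - [-1, -0.0247, -0.0283, -0.001, 0, 0, 0]
    - [-1, -0.0247, -0.0283, -0.001, 0, 0, 0]
    - [-1, -0.0247, -0.0283, -0.001, 0, 0, 0]
    - [-1, -0.0247, -0.0283, -0.001, 0, 0, 0]
    - [-1, -0.0247, -0.0283, -0.001, 0, 0, 0]
    - [-1, -0.0247, -0.0283, -0.001, 0, 0, 0]
    - [-1, -0.0247, -0.0283, -0.001, 0, 0, 0]
    - [-1, -0.0247, -0.0283, -0.001, 0, 0, 0]
    - [-1, -0.0247, -0.0283, -0.001, 0, 0, 0]
    - [-1, -0.0247, -0.0283, -0.001, 0, 0, 0]
    - [-1, -0.0247, -0.0283, -0.001, 0, 0, 0]
    - [-1, -0.0247, -0.0283, -0.001, 0, 0, 0]
    - [-1, -0.0247, -0.0283, -0.001, 0, 0, 0]
    - [-1, 0, 0, 0, 0, 0, -4.9]
    - [-1, 0, 0, 0, 0, 0, -4.9]

```text
time_s: 1.97
position: [0.4552, -0.0653, 0.2604]
orientation: [0.0, 0.111, 0.994, -0.0]
force: [-0.4, 0.9, -0.2]
width: 0.0849
grasp_force: 0.0
```

Request:
apply_moves:
  commands:
    - [-1, 0, 0, 0, 0, 0, 0]
    - [-1, 0, 0, 0, 0, 0, 0]
    - [-1, 0, 0, 0, 0, 0, 0]

```text
time_s: 2.22
position: [0.455, -0.0625, 0.2603]
orientation: [-0.0, 0.111, 0.994, 0.0]
force: [-0.7, 0.3, 0.3]
width: 0.0855
grasp_force: 0.0
```

Request:
apply_moves:
  commands:
    - [-1, 0, -0.0015, 0.02, 0, 0, 0]
    - [-1, 0, 0, 0.02, 0, 0, 0]
    - [-1, 0, 0, 0.02, 0, 0, 0]
    - [-1, 0, 0, 0.02, 0, 0, 0]
    - [-1, 0, 0, 0.021, 0, 0, 0]
    - [-1, 0, 0, 0, 0, 0, 0]
    - [-1, 0, 0, 0, 0, 0, 0]

```text
time_s: 2.8
position: [0.4542, -0.0641, 0.1591]
orientation: [-0.001, 0.111, 0.994, -0.0]
force: [1.0, -0.2, 0.3]
width: 0.0857
grasp_force: 0.0
```

Request:
apply_moves:
  commands:
    - [1, 0, 0, 0, 0, 0, 0]
    - [1, 0, 0, 0, 0, 0, 0]
    - [1, 0, 0, 0, 0, 0, 0]
    - [1, 0, 0, 0, 0, 0, 0]
    - [1, 0, 0, 0, 0, 0, 0]
    - [1, 0, 0, 0, 0, 0, 0]
    - [1, 0, 0, 0, 0, 0, 0]
    - [1, 0, 0, 0, 0, 0, 0]
  newtons: 60

```text
time_s: 3.47
position: [0.4551, -0.0642, 0.1597]
orientation: [0.0, 0.11, 0.994, 0.0]
force: [-0.4, 0.8, 6.0]
width: 0.0233
grasp_force: 61.5
```

The grasp holds at a width of 23 mm. Now I lift and turn the cradle parallel to the rail.

Request:
apply_moves:
  commands:
    - [1, 0, 0, -0.01, 0, 0, 0]
    - [1, 0, 0, -0.02, 0, 0, 0]
    - [1, 0, 0, -0.025, 0, 0, 0]
    - [1, 0, 0, -0.025, 0, 0, 0]
    - [1, 0, 0, -0.025, 0, 0, 0]
    - [1, 0, 0, -0.025, 0, 0, 0]
    - [1, 0, 0, -0.02, 0, 0, 0]
    - [1, 0, 0, -0.01, 0, 0, 0]
    - [1, 0, 0, 0, 0, 0, -4.7]
    - [1, 0, 0, 0, 0, 0, -4.7]
    - [1, 0, 0, 0, 0, 0, -4.7]
    - [1, 0, 0, 0, 0, 0, -4.7]
    - [1, 0, 0, 0, 0, 0, 0]
    - [1, 0, 0, 0, 0, 0, 0]
    - [1, 0, 0, 0, 0, 0, 0]
    - [1, 0, 0, 0, 0, 0, 0]

```text
time_s: 4.8
position: [0.4546, -0.0644, 0.3191]
orientation: [-0.0, -0.053, 0.999, 0.0]
force: [0.2, 0.8, -3.4]
width: 0.0234
grasp_force: 60.4
```

```bash
cat > g.py <<'E'
from h import *
from scipy.spatial.transform import Rotation as R
mid=np.array([.6303,-.0223,.215]); SY=6.19
RS=R.from_euler('z',SY,degrees=True)
def tcp():
    s=bot.get_state(); w,x,y,z=s['orientation']; return np.array(s['position']),R.from_quat([x,y,z,w])
C_T=R.from_euler('x',180,degrees=True)*R.from_euler('z',180,degrees=True) # tool in cradle: x->-x, y->y, z->-z
G=np.array([.036,0,.147])
def goto(hook_stand,pitch=0,cx=.064,G=G):
    """tool delta so that cradle point (cx,0,.114) is at hook_stand (stand coords), pitch deg about stand y"""
    p,Rt=tcp(); Rc=RS*R.from_euler('y',pitch,degrees=True)
    h=mid*[1,1,0]+RS.apply(hook_stand); o=h-Rc.apply([cx,0,.114]); pt=o+Rc.apply(G); Rg=Rc*C_T
    return Rt.inv().apply(pt-p),(Rt.inv()*Rg).as_rotvec(degrees=True),pt
E
python3 - <<'E'
from g import *
p,Rt=tcp(); s=bot.get_state(); print(p,s['force'],s['width'],(Rt*C_T.inv()).as_euler('zyx',degrees=True))
for z in(.29,.221):
  for pt in(0,3): print(z,pt,[a.round(4) for a in goto([0,-.107,z],pt,.060)])
# picture
c=grab('top'); save('top2.png',c['frame'][100:260,110:350],3.3)
E
```

```text
[ 0.45457789 -0.06441242  0.3191103 ] [ 0.22890638  0.77605511 -3.41360732] 0.02341251044431488 [ 6.03499861e+00  2.34178711e-02 -1.09469482e-03]
0.29 0 [array([-0.1555, -0.0837, -0.004 ]), array([ 0.0014, -0.0234, -0.155 ]), array([ 0.618 , -0.1313,  0.323 ])]
0.29 3 [array([-0.1572, -0.0837, -0.0052]), array([ 0.0055,  2.9766, -0.1549]), array([ 0.6197, -0.1311,  0.3242])]
0.221 0 [array([-0.1555, -0.0837,  0.065 ]), array([ 0.0014, -0.0234, -0.155 ]), array([ 0.618 , -0.1313,  0.254 ])]
0.221 3 [array([-0.1573, -0.0837,  0.0638]), array([ 0.0055,  2.9766, -0.1549]), array([ 0.6197, -0.1311,  0.2552])]
```

View pics/top2.png

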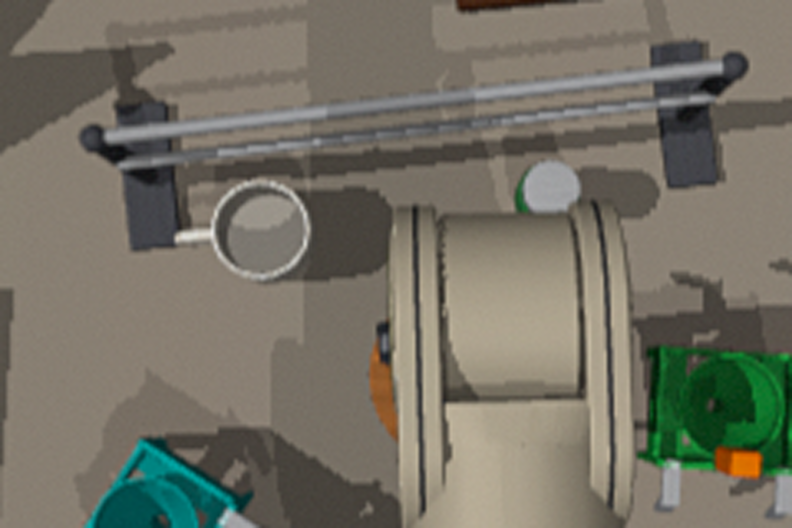

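The arm hides the cradle from above, with the rail, mug and shaker undisturbed. I'll use the scene camera to check the hooks once they are over the rail.

Request:
apply_moves:
  commands:
    - [1, -0.01, -0.005, -0.0005, 0, 0, 0]
    - [1, -0.018, -0.01, -0.0005, 0, 0, 0]
    - [1, -0.02, -0.011, -0.0005, 0, 0, 0]
    - [1, -0.02, -0.011, -0.0005, 0, 0, 0]
    - [1, -0.02, -0.011, -0.0005, 0, 0, 0]
    - [1, -0.02, -0.011, -0.0005, 0, 0, 0]
    - [1, -0.02, -0.011, -0.0005, 0, 0, 0]
    - [1, -0.018, -0.009, -0.0005, 0, 0, 0]
    - [1, -0.011, -0.005, -0.001, 0, 3, 0]
    - [1, 0, 0, 0, 0, 0, 0]
    - [1, 0, 0, 0, 0, 0, 0]
    - [1, 0, 0, 0, 0, 0, 0]

```text
time_s: 5.85
position: [0.6196, -0.1313, 0.3241]
orientation: [-0.026, -0.053, 0.998, -0.002]
force: [-0.6, -0.5, -2.3]
width: 0.0236
grasp_force: 60.6
```

Run:
```python
from g import *
p,Rt=tcp(); Rc=Rt*C_T.inv(); print(p,bot.get_state()['force'],(RS.inv()*Rc).as_euler('zyx',degrees=True))
print([a.round(4) for a in goto([0,-.107,.221],3,.060)])
c=grab('scene'); im=c['frame'].copy(); np.save('s3.npy',im)
o=p-Rc.apply(G)
pts={}
for y in(-.053,-.039,.039,.053):
    for q in((.046,.120),(.076,.120),(.079,.084)): pts[(q[0],y,q[1])]=proj(c,o+Rc.apply([q[0],y,q[1]]))[0]
x0,y0,s=150,150,4.0
big=cv2.resize(im[150:290,150:345],None,fx=s,fy=s,interpolation=cv2.INTER_CUBIC)
for k,v in pts.items(): cv2.circle(big,tuple(((v-[x0,y0]+.5)*s).astype(int).tolist()),2,(255,0,255),-1)
for t in np.linspace(-.24,.24,13):
    v=proj(c,mid+RS.apply([0,t,0]))[0]; cv2.circle(big,tuple(((v-[x0,y0]+.5)*s).astype(int).tolist()),2,(255,0,0),-1)
save('s3.png',big)
```

```text
[ 0.61956299 -0.13127646  0.3240753 ] [-0.56939033 -0.53336661 -2.27122313] [-0.09218193  2.99614638 -0.00936651]
[array([-0.0038,  0.0002,  0.0688]), array([-0.0094,  0.0039, -0.0927]), array([ 0.6197, -0.1311,  0.2552])]
```

View pics/s3.png

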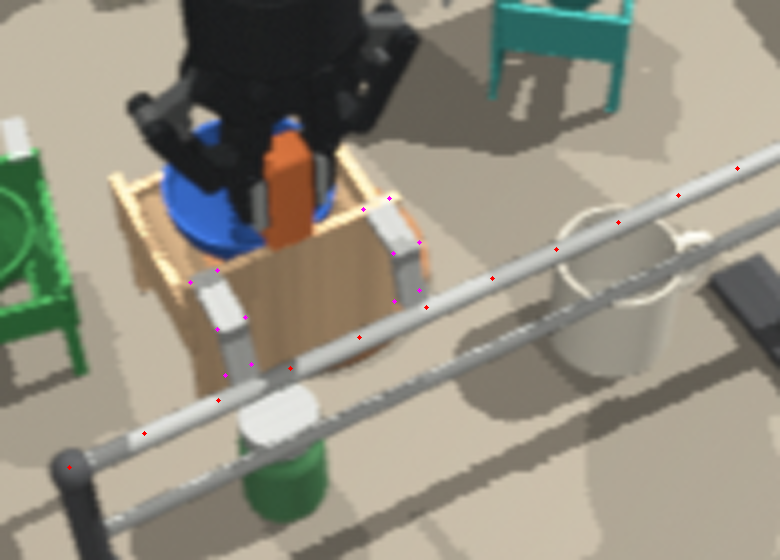

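The predicted hook and rail dots fall within about 2–3 mm of the seen edges. The hooks at (235,325) and (405,255) sit straight above the rail, clear of both posts, with the shaker below. Now I descend with force checks.

Request:
apply_moves:
  commands:
    - [1, -0.0003, 0, 0.008, 0, 0, 0]
    - [1, -0.0005, 0, 0.01, 0, 0, 0]
    - [1, -0.0005, 0, 0.01, 0, 0, 0]
    - [1, -0.0005, 0, 0.01, 0, 0, 0]
    - [1, -0.0003, 0, 0.007, 0, 0, 0]
    - [1, 0, 0, 0, 0, 0, 0]
    - [1, 0, 0, 0, 0, 0, 0]

```text
time_s: 6.48
position: [0.6194, -0.1309, 0.2788]
orientation: [-0.027, -0.054, 0.998, -0.001]
force: [0.2, 0.6, -2.3]
width: 0.023
grasp_force: 60.6
```

Request:
apply_moves:
  commands:
    - [1, -0.0003, 0, 0.005, 0, 0, 0]
    - [1, -0.0002, 0, 0.005, 0, 0, 0]
    - [1, -0.0002, 0, 0.005, 0, 0, 0]
    - [1, -0.0001, 0, 0.003, 0, 0, 0]
    - [1, 0, 0, 0, 0, 0, 0]
    - [1, 0, 0, 0, 0, 0, 0]

```text
time_s: 6.98
position: [0.6194, -0.1311, 0.261]
orientation: [-0.026, -0.054, 0.998, -0.001]
force: [-1.5, -0.4, -2.3]
width: 0.0235
grasp_force: 60.7
```

Request:
apply_moves:
  commands:
    - [1, -0.0001, 0, 0.002, 0, 0, 0]
    - [1, -0.0001, 0, 0.002, 0, 0, 0]
    - [1, 0, 0, 0, 0, 0, 0]
    - [1, 0, 0, 0, 0, 0, 0]

```text
time_s: 7.32
position: [0.6194, -0.1311, 0.2571]
orientation: [-0.026, -0.054, 0.998, -0.001]
force: [-0.8, -0.4, -2.7]
width: 0.0236
grasp_force: 60.7
```

Request:
apply_moves:
  commands:
    - [1, -0.0001, 0, 0.001, 0, 0, 0]
    - [1, 0, 0, 0.001, 0, 0, 0]
    - [1, 0, 0, 0, 0, 0, 0]
    - [1, 0, 0, 0, 0, 0, 0]

```text
time_s: 7.65
position: [0.6196, -0.1311, 0.2559]
orientation: [-0.026, -0.054, 0.998, -0.001]
force: [-2.1, 2.0, 3.1]
width: 0.023
grasp_force: 61.5
```

Contact shows as an upward force step of about 6 N at the expected height, so the cradle is seated. I release it.

Request:
apply_moves:
  commands:
    - [0.3, 0, 0, 0, 0, 0, 0]
    - [0.0, 0, 0, 0, 0, 0, 0]
    - [-0.5, 0, 0, 0, 0, 0, 0]
    - [-1, 0, 0, 0, 0, 0, 0]
    - [-1, 0, 0, 0, 0, 0, 0]
    - [-1, 0, 0, 0, 0, 0, 0]
    - [-1, 0, 0, 0, 0, 0, 0]
    - [-1, 0, 0, 0, 0, 0, 0]
    - [-1, 0, 0, 0, 0, 0, 0]
    - [-1, 0, 0, 0, 0, 0, 0]

```text
time_s: 8.48
position: [0.6194, -0.1311, 0.2552]
orientation: [-0.026, -0.054, 0.998, -0.001]
force: [-0.3, -0.5, 0.7]
width: 0.0853
grasp_force: 0.0
```

Request:
apply_moves:
  commands:
    - [-1, 0, 0, -0.015, 0, 0, 0]
    - [-1, 0, 0, -0.02, 0, 0, 0]
    - [-1, 0, 0, -0.02, 0, 0, 0]
    - [-1, 0, 0, -0.02, 0, 0, 0]
    - [-1, 0, 0, 0, 0, -3, 0]
    - [-1, 0, 0, 0, 0, 0, 0]

```text
time_s: 8.98
position: [0.6233, -0.132, 0.3318]
orientation: [0.002, -0.053, 0.999, -0.0]
force: [-0.2, -1.2, -0.5]
width: 0.0856
grasp_force: 0.0
```

Run:
```python
from g import *
p,Rt=tcp(); s=bot.get_state();print(p,s['force'],s['width'])
c=grab('scene'); im=c['frame']
x0,y0,s=140,130,4.0
big=cv2.resize(im[130:280,140:335],None,fx=s,fy=s,interpolation=cv2.INTER_CUBIC)
Rc=RS*R.from_euler('y',-3.7,degrees=True); o=mid*[1,1,0]+RS.apply([0,-.107,.221])-Rc.apply([.064,0,.114])
for y in(-.053,-.039,.039,.053):
    for q in((.046,.120),(.076,.120),(.079,.084)):
        v=proj(c,o+Rc.apply([q[0],y,q[1]]))[0]; cv2.circle(big,tuple(((v-[x0,y0]+.5)*s).astype(int).tolist()),2,(255,0,255),-1)
for a,b in((26,12),(26,-12),(46,12),(46,-12)):
    v=proj(c,o+Rc.apply([a/1e3,b/1e3,.18]))[0]; cv2.circle(big,tuple(((v-[x0,y0]+.5)*s).astype(int).tolist()),2,(0,255,255),-1)
save('s4.png',big)
```

```text
[ 0.62329511 -0.13195911  0.33179283] [-0.23298152 -1.18396229 -0.50294525] 0.08556333104163394
```

View pics/s4.png

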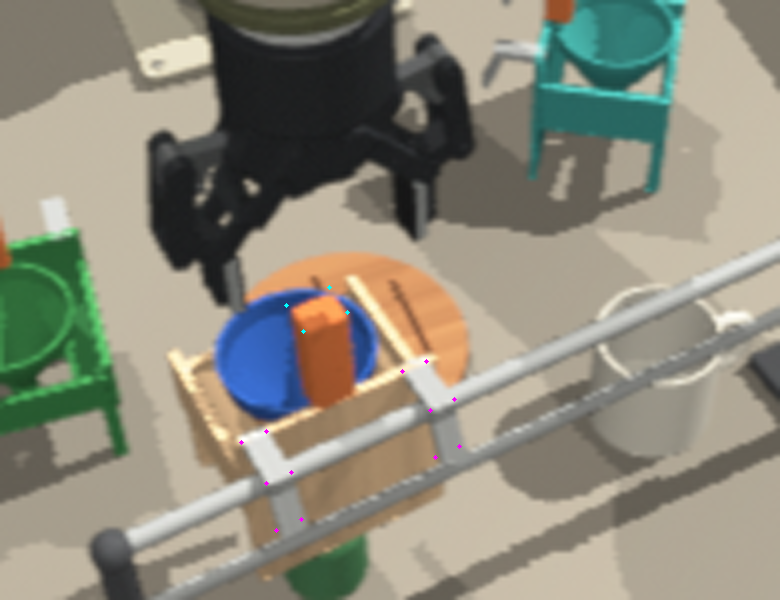

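The picture shows both hooks at (275,485) and (440,410) over the rail, the plate on the robot side of both bars, and the mug and shaker in place. Now I straddle the block loosely so I can push it along with one pad.

Run:
```python
from g import *
print([a.round(4) for a in goto([0,-.105,.291],-3.7)]); print([a.round(4) for a in goto([0,-.105,.221],-3.7)])
```

```text
[array([0.0109, 0.0025, 0.0087]), array([ 0.0214, -3.6445, -0.0907]), array([ 0.6117, -0.1299,  0.3221])]
[array([0.011 , 0.0025, 0.0787]), array([ 0.0214, -3.6445, -0.0907]), array([ 0.6117, -0.1299,  0.2521])]
```

Request:
apply_moves:
  commands:
    - [-1, 0.011, 0.0025, 0.0087, 0, 0, 0]
    - [-1, 0, 0, 0, 0, -3.6, 0]
    - [-1, 0.0008, 0, 0.012, 0, 0, 0]
    - [-1, 0.001, 0, 0.016, 0, 0, 0]
    - [-1, 0.001, 0, 0.016, 0, 0, 0]
    - [-1, 0.001, 0, 0.016, 0, 0, 0]
    - [-1, 0.0007, 0, 0.01, 0, 0, 0]
    - [-1, 0, 0, 0, 0, 0, 0]
    - [0, 0, 0, 0, 0, 0, 0]
    - [0, 0, 0, 0, 0, 0, 0]
    - [0, 0, 0, 0, 0, 0, 0]
    - [0, 0, 0, 0, 0, 0, 0]
    - [0, 0, 0, 0, 0, 0, 0]
  newtons: 20

```text
time_s: 10.12
position: [0.6122, -0.1294, 0.2518]
orientation: [0.032, -0.054, 0.998, 0.002]
force: [-0.8, -0.2, -1.2]
width: 0.0426
grasp_force: 0.0
```

Request:
apply_moves:
  commands:
    - [0, 0, 0.004, 0, 0, 0, 0]
    - [0, 0, 0.004, 0, 0, 0, 0]
    - [0, 0, 0.005, 0, 0, 0, 0]
    - [0, 0, 0.008, 0, 0, 0, 0]
    - [0, 0, 0.01, 0, 0, 0, 0]
    - [0, 0, 0.01, 0, 0, 0, 0]
    - [0, 0, 0.01, 0, 0, 0, 0]
    - [0, 0, 0.01, 0, 0, 0, 0]
    - [0, 0, 0.01, 0, 0, 0, 0]
    - [0, 0, 0.008, 0, 0, 0, 0]
    - [0, 0, 0.005, 0, 0, 0, 0]
    - [0, 0, 0, 0, 0, 0, 0]
    - [0, 0, 0, 0, 0, 0, 0]

```text
time_s: 11.2
position: [0.603, -0.0449, 0.2511]
orientation: [0.031, -0.054, 0.998, 0.002]
force: [0.3, 0.3, -0.3]
width: 0.0428
grasp_force: 0.0
```

```bash
cat > chk.py <<'E'
from g import *
import sys
y=float(sys.argv[1])
p,Rt=tcp(); print('tool stand',RS.inv().apply(p-mid).round(4),bot.get_state()['force'].__repr__())
c=grab('scene'); im=c['frame']
x0,y0,s=150,120,4.0; x0=int(sys.argv[3])
big=cv2.resize(im[y0:y0+150,x0:x0+195],None,fx=s,fy=s,interpolation=cv2.INTER_CUBIC)
Rc=RS*R.from_euler('y',-3.7,degrees=True); o=mid*[1,1,0]+RS.apply([0,y,.221])-Rc.apply([.064,0,.114])
def dot(P,col):
    v=proj(c,P)[0]; cv2.circle(big,tuple(((v-[x0,y0]+.5)*s).astype(int).tolist()),2,col,-1)
for yy in(-.053,-.039,.039,.053):
    for q in((.046,.120),(.076,.120),(.079,.084)): dot(o+Rc.apply([q[0],yy,q[1]]),(255,0,255))
for a,b in((26,12),(26,-12),(46,12),(46,-12)): dot(o+Rc.apply([a/1e3,b/1e3,.18]),(0,255,255))
save(sys.argv[2],big)
E
python3 chk.py -0.035 s5.png 190
```

```text
tool stand [-0.0296 -0.0196  0.0361] array([ 0.33007011,  0.27981437, -0.30873261])
```

View pics/s5.png

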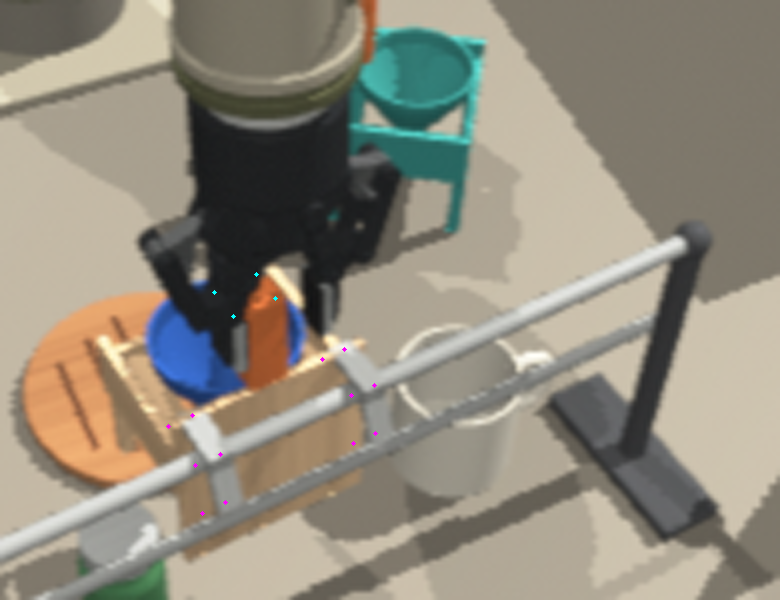

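The cradle slides evenly, with both hooks on at (210,455) and (365,385), and sits at about y -0.026. I continue the push.

Request:
apply_moves:
  commands:
    - [0, 0, 0.004, 0, 0, 0, 0]
    - [0, 0, 0.008, 0, 0, 0, 0]
    - [0, 0, 0.01, 0, 0, 0, 0]
    - [0, 0, 0.01, 0, 0, 0, 0]
    - [0, 0, 0.01, 0, 0, 0, 0]
    - [0, 0, 0.01, 0, 0, 0, 0]
    - [0, 0, 0.01, 0, 0, 0, 0]
    - [0, 0, 0.01, 0, 0, 0, 0]
    - [0, 0, 0.01, 0, 0, 0, 0]
    - [0, 0, 0.01, 0, 0, 0, 0]
    - [0, 0, 0.01, 0, 0, 0, 0]
    - [0, 0, 0.01, 0, 0, 0, 0]
    - [0, 0, 0.01, 0, 0, 0, 0]
    - [0, 0, 0.01, 0, 0, 0, 0]
    - [0, 0, 0.008, 0, 0, 0, 0]
    - [0, 0, 0.006, 0, 0, 0, 0]
    - [0, 0, 0.004, 0, 0, 0, 0]
    - [0, 0, 0, 0, 0, 0, 0]
    - [0, 0, 0, 0, 0, 0, 0]

```text
time_s: 12.83
position: [0.5871, 0.1038, 0.2513]
orientation: [0.032, -0.054, 0.998, 0.002]
force: [-1.1, -0.4, -0.2]
width: 0.0427
grasp_force: 0.0
```

```bash
python3 chk.py 0.124 s6.png 240
```

```text
tool stand [-0.0294  0.1301  0.0363] array([-1.07459136, -0.43936445, -0.17000464])
```

View pics/s6.png

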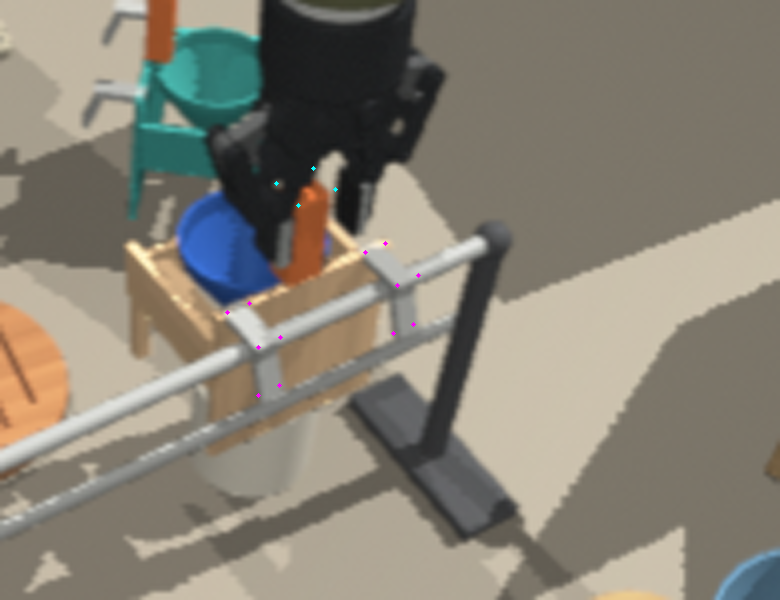

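The hooks match the prediction for y ≈ 0.124, so about 13 mm remains. I push that far, back the pad off, open and retract upwards.

Request:
apply_moves:
  commands:
    - [0, 0, 0.002, 0, 0, 0, 0]
    - [0, 0, 0.004, 0, 0, 0, 0]
    - [0, 0, 0.004, 0, 0, 0, 0]
    - [0, 0, 0.002, 0, 0, 0, 0]
    - [0, 0, 0.001, 0, 0, 0, 0]
    - [0, 0, 0, 0, 0, 0, 0]
    - [0, 0, 0, 0, 0, 0, 0]
    - [0, 0, -0.004, 0, 0, 0, 0]
    - [0, 0, -0.003, 0, 0, 0, 0]
    - [-0.5, 0, 0, 0, 0, 0, 0]
    - [-1, 0, 0, 0, 0, 0, 0]
    - [-1, 0, 0, 0, 0, 0, 0]
    - [-1, 0, 0, 0, 0, 0, 0]
    - [-1, 0, 0, 0, 0, 0, 0]

```text
time_s: 14.05
position: [0.5862, 0.1095, 0.2512]
orientation: [0.031, -0.054, 0.998, 0.002]
force: [-0.0, -0.4, -0.3]
width: 0.0851
grasp_force: 0.0
```

Request:
apply_moves:
  commands:
    - [-1, 0, 0, -0.015, 0, 0, 0]
    - [-1, 0, 0, -0.02, 0, 0, 0]
    - [-1, 0, 0, -0.025, 0, 0, 0]
    - [-1, 0, 0, -0.025, 0, 0, 0]
    - [-1, 0.02, 0, -0.025, 0, 0, 0]
    - [-1, 0.035, 0, -0.015, 0, 0, 0]
    - [-1, 0.04, 0, 0, 0, 0, 0]
    - [-1, 0.04, 0, 0, 0, 0, 0]
    - [-1, 0.04, 0, 0, 0, 0, 0]
    - [-1, 0.02, 0, 0, 0, 0, 0]
    - [-1, 0, -0.03, 0, 0, 0, 0]
    - [-1, 0, -0.04, 0, 0, 0, 0]
    - [-1, 0, -0.04, 0, 0, 0, 0]
    - [-1, 0, -0.04, 0, 0, 0, 0]
    - [-1, 0, -0.04, 0, 0, 0, 0]
    - [-1, 0, -0.03, 0, 0, 0, 0]
    - [-1, 0, 0, 0, 0, 0, 0]

```text
time_s: 15.47
position: [0.4083, -0.1375, 0.3641]
orientation: [0.032, -0.049, 0.998, 0.002]
force: [0.2, -0.5, -0.3]
width: 0.0857
grasp_force: 0.0
```

Run:
```python
from g import *
t=grab('top');c=grab('scene');print(bot.get_state()['position'])
a=cv2.resize(t['frame'][115:210,125:255],None,fx=3,fy=3,interpolation=cv2.INTER_CUBIC)
b=cv2.resize(c['frame'][130:270,240:375],None,fx=3,fy=3,interpolation=cv2.INTER_CUBIC)
h=max(a.shape[0],b.shape[0]); pad=lambda i:cv2.copyMakeBorder(i,0,h-i.shape[0],0,0,cv2.BORDER_CONSTANT)
save('f.png',np.hstack([pad(a),pad(b)])[:600,:800])
hsv=cv2.cvtColor(t['frame'],cv2.COLOR_RGB2HSV)
m=cv2.inRange(hsv,(105,110,30),(128,255,255)); m[:120]=0;m[230:]=0;m[:,:140]=0
k=max(cv2.findContours(m,cv2.RETR_EXTERNAL,cv2.CHAIN_APPROX_NONE)[0],key=cv2.contourArea)
e=cv2.fitEllipse(cv2.convexHull(k)); P=onz(t,e[0],.221-.002)[0]; print(e,'funnel',P,'stand',RS.inv().apply(P-mid),'mug stand',RS.inv().apply(np.array([.5486,.1079,.08])-mid))
```

```text
[ 0.40847614 -0.1320182   0.36387219]
((185.2173614501953, 164.93228149414062), (34.463584899902344, 35.3358268737793), 90.7264175415039) funnel [0.54517671 0.09941819 0.219     ] stand [-0.07150263  0.13018704  0.004     ] mug stand [-0.06718475  0.13825028 -0.135     ]
```

View pics/f.png

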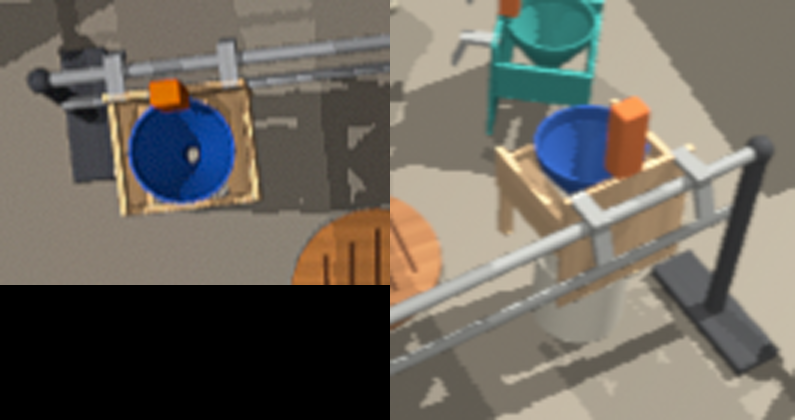

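Both hooks are on at (115,75) and (228,62) in the left half, and the white mug shows through the spout hole at (192,155). I cross-check the offset using the top camera alone.

Run:
```python
from g import *
t=grab('top');S=lambda P:RS.inv().apply(P-mid).round(4)
print('mug rim top',S(onz(t,[[189.0,169.4]],.080)[0]))
print('spout hole',[S(onz(t,[[192/3+125-.33,155/3+115-.33]],z)[0]) for z in(.119,.15)])
hL=onz(t,[[115/3+125-.33,75/3+115-.33]],.227)[0];hR=onz(t,[[228/3+125-.33,63/3+115-.33]],.227)[0];print('hooks',S(hL),S(hR),'mid',S((hL+hR)/2))
```

```text
mug rim top [-0.0684  0.1365 -0.135 ]
spout hole [array([-0.0644,  0.1325, -0.096 ]), array([-0.0679,  0.1293, -0.065 ])]
hooks [-0.0052  0.176   0.012 ] [-0.0058  0.0844  0.012 ] mid [-0.0055  0.1302  0.012 ]
```

The spout is about 7 mm from the mug centre, well inside the 20 mm tolerance, and the cradle hangs still with the robot clear of everything. I hand the job in.

```bash
python3 -c "
from station import bot; print(bot.close_job())"
```

```text
the job is handed in; nothing more can be done
None
```

The cradle was hung above the shaker, let go and slid along the rail, and now hangs on both hooks with the spout about 7 mm from the mug's centre by camera; the mug and shaker were not touched, and the job is handed in with no verdict returned.

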